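# Walk the hotplate stirrer into its docking bracket

## Task

Creep the heavy white hotplate stirrer, with the beaker standing on it, forward along the bench and into its docking bracket by pushing the two rubber-padded front corners gently in turn, in short strokes: never let it swing much more than ten degrees out of square with the bracket, never press on the control panel between the pads, and never push with more than 25 N. When its back reaches the bracket's stop bar, press it home (with about 20 N at each corner) so that both rear corners sit against the bar. The beaker must stay standing where it is on the hotplate, and the things lying around must be left alone.

Things in the scene. Friction and masses are not known exactly. Their poses are not given: they have to be found in the camera images.
- stirrer: white hotplate stirrer on four rubber feet, 110 (x, front to back) x 200 (y) x 60 mm high, 0.7 to 0.95 kg (hidden), too wide and smooth to grasp. Origin in the middle of its underside; +x points from its front to its back (its way of travel), +y to its left. A push on one front corner turns it as well as advancing it; sliding so on the open bench takes about 5 to 12 N
- stirrer_panel: the stirrer's grey control panel with two low black knobs, on its front between the pads, y -52 to +52 mm, its knobs 4 mm behind the faces of the pads; not to be pressed. Origin and axes are those of the stirrer
- pad_left (a point): middle of the face of the black rubber pad on the stirrer's left front corner: x -55, y +80, z 30 mm in the stirrer's frame. The flat face is 46 mm wide (y 54 to 100 mm) and reaches from z = 8 to 52 mm
- pad_right (a point): the same on the right front corner: x -55, y -80, z 30 mm (face y -54 to -100 mm)
- rear_left (a point): point on the stirrer's flat back near its left rear corner: x +55, y +80, z 30 mm in the stirrer's frame
- rear_right (a point): the same near the right rear corner: x +55, y -80, z 30 mm
- dock: docking bracket on the bench: a steel stop bar, 204 mm wide and 36 mm high, held by two adjusting screws, with a white guide rail forward from each end. Origin on the bench, midway along the bar; +x is the stirrer's way of travel, +y to the left. The bar's front face is square to x but stands anywhere from x = 0 to x = -15 mm (hidden screw setting; this pose does not show it): find it by feel
- mouth (a point): middle of the open mouth between the bracket's slippery guide rails, at x = -84, y 0, z 15 mm in the bracket's frame. Rails 30 mm high, inner faces at y +-104 mm (4 mm play each side) back from x = -52 mm, flaring out ahead of that to +-120 mm at the mouth. An askew stirrer can wedge between them: the force climbs; pushing the other corner frees it
- the_beaker: clear beaker, 53 mm wide and 66 mm high, standing loose on the stirrer's steel plate (top at z = 60 mm), 8 mm behind the stirrer's middle; origin at the middle of its underside
- amber_bottle: brown bottle with black cap, 62 mm wide, 120 mm high, to the left of the bracket; leave alone; origin at its underside
- brick: black power brick, 48 x 105 x 32 mm, behind the bracket; leave alone; origin at its underside
- marker: white marker with a red cap, 134 mm long, 14 mm thick, lying to the left of the stirrer's path; leave alone; origin at its middle, underside
- tape: roll of tape, 91 mm wide, 19 mm high, lying to the right of the bracket; leave alone; origin at its middle, underside
- syringe: syringe, 92 mm long, 17 mm high, lying to the right of the stirrer's path; leave alone; origin at its middle, underside

How it is judged (in metres and radians):
On the way, in this order (a step that is already met when the one before it is completed fails the run):
1. the back of the stirrer is between the bracket's rails, past the flared mouth (x of each of rear_left, rear_right in the frame of dock above -0.048 m and y of stirrer in the frame of dock between -0.02 and 0.02 m), for 0.1 s.
2. square with the bracket to 0.03 rad (both rear corners at the stop bar), the stirrer is pressed against the bar with more than 5 N (x of each of rear_left, rear_right in the frame of dock above -0.0185 m and angle between the x axis of stirrer and the x axis of dock, either way round below 0.03 rad and contact force between stirrer and dock above 5 N), for 0.05 s.
At the end, for the whole second after the job is handed in: the stirrer is home between the rails, its back no more than 18.5 mm from the rearmost setting of the stop bar and square with the bracket to 0.03 rad, the stirrer is at rest flat on the bench, and the beaker stands upright and still on its plate (x of each of rear_left, rear_right in the frame of dock above -0.0185 m and angle between the x axis of stirrer and the x axis of dock, either way round below 0.03 rad and linear speed of each of stirrer, the_beaker below 0.01 m/s and height (world z) of stirrer below 0.004 m and angle between the_beaker's own z axis and vertical below 0.1 rad and height (world z) of the_beaker above 0.054 m); the robot touches nothing.
It fails at once if the stirrer swings more than 0.24 rad (14 degrees) out of square with the bracket (angle between the x axis of stirrer and the x axis of dock, either way round above 0.24 rad).
It fails at once if the robot pushes the stirrer with more than 25 N (contact force between any of the fingers, the arm and stirrer above 25 N).
It fails at once if the robot presses on the control panel (contact force between any of the fingers, the arm and stirrer_panel above 1 N).
It fails at once if the beaker tips, or slides more than 15 mm on the stirrer (angle between the_beaker's own z axis and vertical above 0.3 rad or x of the_beaker in the frame of stirrer above 0.023 m or x of the_beaker in the frame of stirrer below -0.007 m or y of the_beaker in the frame of stirrer above 0.015 m or y of the_beaker in the frame of stirrer below -0.015 m).
It fails at once if the bottle, power brick, marker, tape roll or syringe is moved more than 20 mm (distance of any of amber_bottle, brick, marker, tape, syringe from where it was at the start of the episode above 0.02 m).
It also fails if it takes over 72 s, if anything falls off the work surface, if the arm or the gripper's body presses on something with over 40 N, if the wrist force passes 120 N, or if a joint passes its speed limit or range.

## Robot

A 6-joint arm with a two-finger parallel gripper is mounted at the origin on a cart in front of the work surface, level with it; the furniture and walls round the work are solid. World frame = base frame: x ahead of the robot, y to its left, z up, the work surface at z = 0. Lengths are in mm, angles in degrees, forces in N, time in s.
With the tool pointing down it reaches from about 300 to 850 mm from the base axis. Payload 4.2 kg.
Tool frame: the origin (TCP) lies on the mounting face of the last link; the fingertips stand 191 mm ahead of it and the grasp point (between the pads) lies 172 mm ahead of it; z points along the fingers, y is the line along which they close (so a half turn about z gives the same grasp; the last joint's range is limited). The gripper opens to 91 mm and grips with 3 to 60 N. Pads are 32 mm wide; open, the fingers measure 118 mm over their backs; the gripper's body (76 mm by 178 mm) begins 60 mm behind the grasp point.
Start: joints at [-73.682, 18.312, 89.639, -0, 72.044, -1.146], TCP at [172.557, -548.495, 404.776] pointing down, gripper open.
Joint ranges: [-177.97, 177.97], [-48.28, 115.42], [12.27, 149.76], [-77.06, 257.06], [2.81, 150.46], [-146.56, 146.56]. Speed limits (degrees/s): [147.25, 147.25, 180, 180, 180, 180].

## Interface

Orientations are given as [roll, pitch, yaw] about the fixed x, y, z axes, in that order (R = Rz(yaw) Ry(pitch) Rx(roll)).
In Python, from cell import env, snapshot gives the robot as it stands.
- The arm moves only by the tool arm_command, never from a script. Its argument "plan" is a list of rows, each an object with "turn": the turn, a rotation vector about the tool's x, y, z in rad, a list of three; "xyz": the shift along the tool's x, y, z in m, a list of three; "gripper": the gripper command: -1 is shut, 1 is fully open, values between are in proportion. A call has 1 to 10 rows; each row shifts and turns the commanded pose from where the row before left it, along the tool's axes as they then stand; what a row does not reach is not made up. A row lasts 1/8 s, in which the tool goes at most 62.5 mm and 10.7 degrees, less where a joint would pass 70% of its speed; a pose out of reach is approached as far as the arm can. A call is refused whole if a number of a shift passes 0.0625 or a number of a turn 0.188, either way. A call with a gripper value outside its range is refused whole. The fingers move at their own pace and stop on an object; "force" is the grip in N (left out, the last holds). Time passes only in rows, so rows that do not move let the fingers close. It gives the time, the measured TCP pose, the force, the opening and the grip force at its end, in the units of the state.
- env.state(): the state, without advancing time (a new reading comes with each control period).
- snapshot(name): name is "scene" or "side" or "wrist"; returns a dict with "frame" (400x640x3 uint8, blue, green, red), "z_map" (400x640 float32, mm along the optical axis (not along the pixel's ray), 0 where there is no reading), "fx", "fy", "cx", "cy" (pixels), "rvec" (rotation vector, rad) and "tvec" (3), from world to camera coordinates, as OpenCV has them; the wrist camera has in their place "T_tool_cam" (4x4, takes a point from camera to tool coordinates, whose origin is the TCP and whose axes are the flange's). Camera axes: x right, y down, z forward; pixel columns grow to the right and rows downward; lengths in mm; the calibration is good to about 2 mm. A picture is of the moment at which its call begins: read the wrist's pose just before it.
- env.job_done(): hands the job in; it is judged then, once.
The state is a dict: "clock": time; "joint_positions": joint angles; "joint_vel": joint speeds; "effort": joint torques, N m; "tcp_pos": TCP position; "tool_rot": TCP orientation; "ft_force": force on the tool from outside, world axes, zero at the start; "ft_torque": the same for the moment, N m; "finger_gap": opening from 0.0 (shut) to 1.0 (fully open); "gripper_force": force on a finger pad.
Only numpy, scipy, OpenCV 4.12 (cv2) and the standard library are available. Lean on these libraries where they do the work, as an engineer would, in place of code of your own. Each camera call takes 0.05 s, during which the arm holds its last target. There are 200 camera calls.

## Working session

There is one attempt and no reset: what is moved stays moved. The work goes in short steps, Python scripts to look and compute and a tool call to move; the robot and the scene stay as the last step left them, time stands still between calls to the robot, and variables do not carry over. Pictures are saved under pics/ and viewed, at most 10 in all, crops included, and the job is handed in when it is done.

Besides the shell and the picture viewer there is one more tool, called after "Call:" in YAML: its name, and indented under it one key for each argument. arm_command: Moves the arm, as the interface text tells. Its arguments: {"type":"object","properties":{"plan":{"type":"array","items":{"type":"object","properties":{"turn":{"type":"array","items":{"type":"number"}},"xyz":{"type":"array","items":{"type":"number"}},"gripper":{"type":"number"}}}},"force":{"type":"number"}},"required":["plan"]}

```bash
ls; mkdir -p pics
python3 - <<'E'
from cell import env, snapshot
import cv2,pickle
s=env.state(); print({k:s[k] for k in('clock','tcp_pos','tool_rot','ft_force','finger_gap')})
d={n:snapshot(n) for n in('scene','side')}
pickle.dump(d,open('d.pkl','wb'))
for n in d: cv2.imwrite(f'pics/{n}0.png',d[n]['frame'])
for n in d: print(n,{k:d[n][k] for k in('fx','fy','cx','cy','rvec','tvec')})
E
```

```text
pics
{'clock': 0.0, 'tcp_pos': array([ 172.50483718, -548.33689753,  403.93446606]), 'tool_rot': array([-1.79901268e+02, -3.32704901e-04,  1.74624513e+01]), 'ft_force': array([ 0.23341046,  0.47457314, -0.01583499]), 'finger_gap': 0.9997275372995124}
scene {'fx': 400.32972872793954, 'fy': 400.32972872793954, 'cx': 318.8518755819197, 'cy': 193.67861469296793, 'rvec': array([ 2.24986714, -0.56279147,  0.27058792]), 'tvec': array([-565.88410829,  232.14549789,  889.81976738])}
side {'fx': 413.05725279141967, 'fy': 413.05725279141967, 'cx': 323.3215584868009, 'cy': 203.36253506557176, 'rvec': array([ 0.24847368, -2.75465389,  1.2801518 ]), 'tvec': array([601.01064956,  95.7020798 , 800.24923743])}
```

View pics/scene0.png

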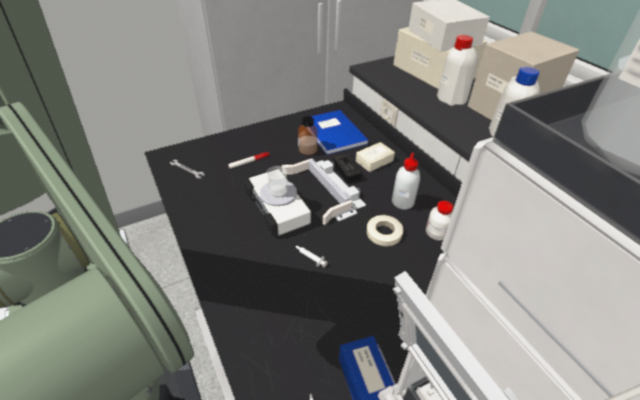

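View pics/side0.png

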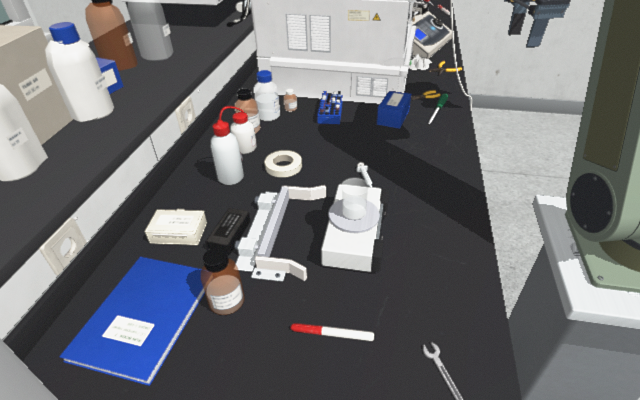

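```bash
cat > h.py <<'E'
import numpy as np,cv2
from cell import env,snapshot
def cloud(s):
    z=s['z_map'].astype(float);v,u=np.indices(z.shape)
    P=np.stack([(u-s['cx'])/s['fx']*z,(v-s['cy'])/s['fy']*z,z],-1).reshape(-1,3)
    R=cv2.Rodrigues(np.array(s['rvec']))[0]
    W=(P-np.array(s['tvec']))@R
    m=z.reshape(-1)>0
    return W[m],s['frame'].reshape(-1,3)[m]
E
python3 - <<'E'
from h import *
import pickle
d=pickle.load(open('d.pkl','rb'))
img=np.zeros((600,800,3),np.uint8)
# two panels side by side: x up 350..850 , y left 250..-? 1px=1mm
for k,n in enumerate(('scene','side')):
    W,C=cloud(d[n])
    b=(W[:,0]>250)&(W[:,0]<850)&(abs(W[:,1]-0)<400)
    print(n,b.sum(),'bench z',np.median(W[b&(abs(W[:,2])<15)][:,2]))
    # color by height
    o=np.zeros((600,800,3),np.uint8)
    W=W[b];C=C[b]; o2=np.argsort(W[:,2]);W=W[o2];C=C[o2]
    r=(850-W[:,0]).astype(int).clip(0,599);c=(400-W[:,1]).astype(int).clip(0,799)
    h=(W[:,2].clip(0,80)*3.1).astype(np.uint8)
    col=cv2.applyColorMap(h[:,None],cv2.COLORMAP_JET)[:,0]; col[W[:,2]<8]=C[W[:,2]<8]
    for dx in(0,1):
      for dy in (0,1): o[(r+dx).clip(0,599),(c+dy).clip(0,799)]=col
    for g in range(0,600,100): cv2.putText(o,str(850-g),(0,g+10),0,.4,(255,255,255),1);cv2.line(o,(0,g),(799,g),(60,60,60),1)
    for g in range(0,800,100): cv2.putText(o,str(400-g),(g,590),0,.4,(255,255,255),1);cv2.line(o,(g,0),(g,599),(60,60,60),1)
    cv2.imwrite(f'pics/top_{n}.png',o)
E
```

```text
scene 50774 bench z 0.8498316089259279
side 84326 bench z 0.7287135156965744
```

View pics/top_side.png

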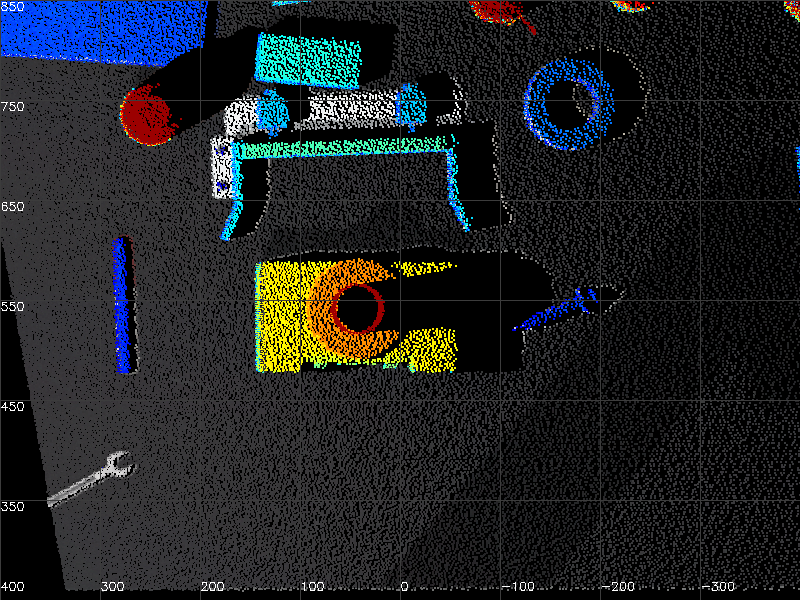

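View pics/top_scene.png

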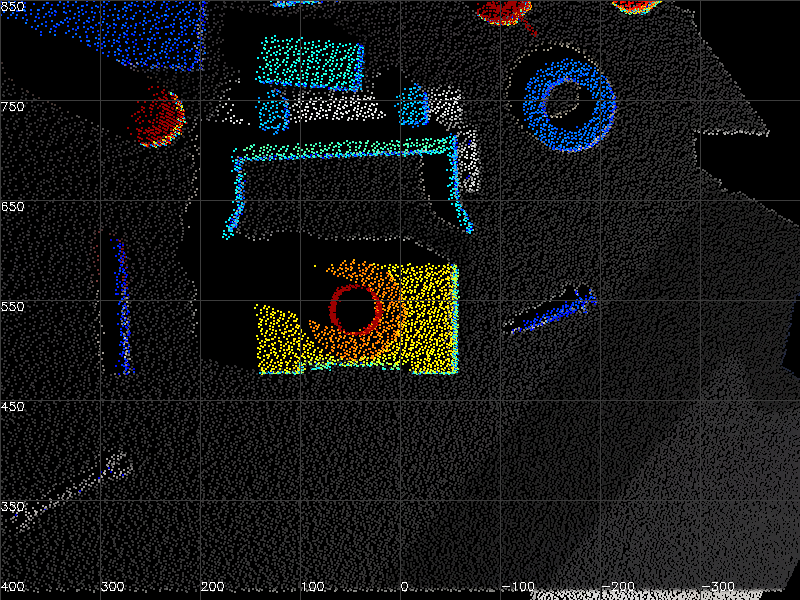

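```bash
cat >> h.py <<'E'
def edge(W,sel,ax,side,step=4):
    "line fit of the extreme edge along axis ax (0:x,1:y); returns a,b: p_ax=a+b*p_other"
    P=W[sel];o=1-ax;bins=np.floor(P[:,o]/step);pts=[]
    for k in np.unique(bins):
        q=P[bins==k]
        if len(q)>=3:
            pts.append([q[:,o].mean(),(np.percentile(q[:,ax],4) if side<0 else np.percentile(q[:,ax],96))])
    pts=np.array(pts);m=np.ones(len(pts),bool)
    for _ in range(4):
        b,a=np.polyfit(pts[m,0],pts[m,1],1);r=pts[:,1]-a-b*pts[:,0];m=abs(r)<max(1.,2*np.std(r[m]))
    return a,b,m.sum(),np.std(r[m])
E
python3 - <<'E'
from h import *
import pickle
d=pickle.load(open('d.pkl','rb'))
for n in d:
    W,C=cloud(d[n]); x,y,z=W.T
    f=lambda s:np.round(s,4)
    z=z-.8
    bar=(z>32)&(z<39)&(y>-45)&(y<155)&(x>680)&(x<725)
    print(n,'bar front',f(edge(W,bar,0,-1)),'bar back',f(edge(W,bar,0,1)))
    yc=lambda x:0
    for nm,lo,hi in(('L',150,175),('R',-70,-40)):
        r=(z>24)&(z<33)&(y>lo)&(y<hi)&(x>648)&(x<685)
        print(nm,'inner',f(edge(W,r,1,-1 if nm=='L' else 1)),'outer',f(edge(W,r,1,1 if nm=='L' else -1)),W[r,1].min(),W[r,1].max())
        r=(z>5)&(z<33)&(y>lo-15)&(y<hi+15)&(x>600)&(x<690);print(' xmin',np.percentile(W[r,0],[.5,2]))
    s=(z>54)&(z<63)&(y>-80)&(y<170)&(x>460)&(x<600)
    print('stir z',np.median(z[s]))
    for nm,ax,sd in(('front',0,-1),('back',0,1),('left',1,1),('right',1,-1)):
        ss=s if ax==0 else s
        print(nm,f(edge(W,ss,ax,sd)))
    p=(z>8)&(z<54)&(y>-80)&(y<170)&(x>460)&(x<600)
    print('front pads',[np.percentile(x[p&m],[1,10,50]) for m in((y>95),(y<-5))])
E
```

```text
scene bar front [ 6.97146e+02 -3.20000e-02  3.90000e+01  7.02400e-01] bar back [ 7.086592e+02 -3.610000e-02  3.900000e+01  1.036400e+00]
L inner [ 1.788186e+02 -2.800000e-02  8.000000e+00  1.568700e+00] outer [ 2.022434e+02 -5.710000e-02  8.000000e+00  1.603500e+00] 157.60110766593704 168.13043191032563
 xmin [612.84609526 615.21193271]
R inner [-5.92111e+01  1.32000e-02  9.00000e+00  2.00910e+00] outer [-1.040151e+02  7.080000e-02  9.000000e+00  6.249000e-01] -58.50091650520755 -46.500053602688006
 xmin [618.20241061 619.53916876]
stir z 59.595282055291705
front [4.99744e+02 2.00000e-03 2.50000e+01 5.81490e+00]
back [ 5.73217e+02 -1.82500e-01  3.00000e+01  2.04272e+01]
left [405.2736  -0.6298  27.      24.932 ]
right [99.4872 -0.1984 23.     13.4759]
front pads [array([477.05664053, 478.01214112, 496.38876369]), array([477.24890557, 482.77192443, 526.98374787])]
side bar front [ 6.989692e+02 -3.870000e-02  4.600000e+01  5.063000e-01] bar back [ 7.106742e+02 -3.650000e-02  4.200000e+01  5.691000e-01]
L inner [1.077158e+02 7.930000e-02 9.000000e+00 6.596000e-01] outer [1.620142e+02 7.600000e-03 9.000000e+00 3.011000e-01] 157.99153121589308 169.09850643626424
 xmin [610.96985568 611.88146797]
R inner [-7.41781e+01  3.75000e-02  9.00000e+00  5.58500e-01] outer [-1.1357e+02  8.7200e-02  9.0000e+00  1.5476e+00] -58.791349001278036 -47.87849069334156
 xmin [620.18139915 620.43744622]
stir z 59.78030284829633
front [ 5.026831e+02 -7.510000e-02  2.100000e+01  5.007500e+00]
back [ 5.912805e+02 -1.982000e-01  2.100000e+01  5.928100e+00]
left [ 1.819999e+02 -1.777000e-01  2.200000e+01  8.193300e+00]
right [12.7837  0.0464 26.     22.2567]
front pads [array([480.02081135, 490.124943  , 532.74174802]), array([479.01347391, 481.76241936, 501.23099878])]
```

```bash
cat >> h.py <<'E'
from scipy.optimize import least_squares
import json
def rect(P,p):
    c,s=np.cos(p[2]),np.sin(p[2]);d=P[:,:2]-p[:2]
    return d[:,0]*c+d[:,1]*s,-d[:,0]*s+d[:,1]*c
def fit_stirrer(p0,snaps):
    S=[];T=[]
    for s in snaps:
        W,_=cloud(s);W=W-[0,0,.8];u,v=rect(W,p0);z=W[:,2]
        out=np.maximum(abs(u)-55,abs(v)-100)
        S.append(W[(z>39)&(z<56)&(abs(out)<12)&~((u<-35)&(abs(v)<58))])
        T.append(W[(z>57)&(z<62)&(out<10)&(u>-50)])
    S=np.vstack(S);T=np.vstack(T)
    def res(p):
        u,v=rect(S,p);r1=np.maximum(abs(u)-55,abs(v)-100)
        u,v=rect(T,p);r2=np.maximum(np.maximum(abs(u)-55,abs(v)-100),0)
        return np.r_[r1,r2]
    r=least_squares(res,p0,loss='soft_l1',f_scale=1.,x_scale=[1,1,.01],max_nfev=60)
    return r.x,len(S),len(T),np.median(abs(res(r.x)[:len(S)]))
DOCK=(700.,55.8,.0365)   # x,y,yaw
def report(p0=None,views=('scene','side')):
    st=env.state()
    if p0 is None: p0=json.load(open('pose.json'))
    sn=[snapshot(v) for v in views]
    p,n,m,e=fit_stirrer(np.array(p0,float),sn);p,n,m,e=fit_stirrer(p,sn)
    json.dump(list(p),open('pose.json','w'))
    D=np.array(DOCK)
    f=lambda q:[float(t[0]) for t in rect(np.array([q]),D)]
    a=p[2]-D[2];c=np.array(f(p[:2]));R=np.array([[np.cos(a),-np.sin(a)],[np.sin(a),np.cos(a)]])
    pt=lambda x,y:np.round(c+R@[x,y],1)
    print('clock',st['clock'],'F',np.round(st['ft_force'],1),'rot',np.round(st['tool_rot'],2),'tcp z',round(st['tcp_pos'][2],1))
    print('dock frame: TCP',np.round(f(st['tcp_pos'][:2]),1),'stirrer',c.round(1),'yaw rad',round(a,4),'fit',n,m,round(e,2))
    print(' padL',pt(-55,80),'padR',pt(-55,-80),'rearL',pt(55,80),'rearR',pt(55,-80))
    return p
E
python3 - <<'E'
from h import *
import pickle
d=pickle.load(open('d.pkl','rb'))
for v in(('scene','side'),('scene',),('side',)):
    p,*q=fit_stirrer(np.array([533,43.5,0.]),[d[k] for k in v]);print(v,p.round(4),q)
# dock fit: rail+bar points in dock frame
W=np.vstack([cloud(d[k])[0] for k in d])-[0,0,.8]
def sel(D,w=7):
    u,v=rect(W,D);z=W[:,2];m=(z>10)&(z<31)
    return m&(u>-50)&(u<-18)&(abs(abs(v)-106.5)<w)
D=np.array(DOCK)
for _ in range(3):
    u,v=rect(W[sel(D)],D)
    l=v>0
    print('rails v L',np.percentile(v[l],[2,20,50,80,98]).round(1),'R',np.percentile(v[~l],[2,20,50,80,98]).round(1))
    r=least_squares(lambda q:np.abs(abs(rect(W[sel(D)],[D[0],q[0],q[1]])[1])-106.),[D[1],D[2]],loss='soft_l1',x_scale=[1,.01]);D[1:]=r.x;print(D)
u,v=rect(W,D);z=W[:,2];m=(z>10)&(z<31)&(abs(abs(v)-118)<8)&(u<-60)&(u>-100)
for sg in(1,-1):print('rail end u',np.percentile(u[m&(v*sg>0)],[1,3,10]))
E
```

```text
('scene', 'side') [ 5.321879e+02  4.272100e+01 -6.200000e-03] [1475, 1282, np.float64(3.523011816345303)]
('scene',) [ 5.335929e+02  4.593760e+01 -1.520000e-02] [497, 419, np.float64(3.1530133679814725)]
('side',) [5.313721e+02 4.168730e+01 3.600000e-03] [978, 863, np.float64(2.7939730763442583)]
rails v L [103.1 106.1 110.4 111.9 112.9] R [-111.6 -110.  -105.7 -104.1 -102.1]
[7.00000000e+02 6.32763081e+01 1.97866989e-01]
rails v L [102.  105.9 109.1 111.3 113.1] R [-113.2 -111.  -108.3 -105.9 -102.5]
[ 7.00000000e+02  5.61489242e+01 -2.65868185e-02]
rails v L [100.8 104.3 108.  109.9 110.8] R [-113.2 -111.5 -108.  -106.1 -104.6]
[7.00000000e+02 6.17559758e+01 1.45681964e-01]
rail end u [-72.13647102 -72.10091654 -71.10366003]
rail end u [-98.60313048 -98.27261554 -97.42017668]
```

Run:
```python
from h import *
import pickle
d=pickle.load(open('d.pkl','rb'))
for k in d:
    W=cloud(d[k])[0]-[0,0,.8];u,v=rect(W,(533,43.5,0.))
    z=W[:,2]
    for nm,m,q in(('left',(abs(v-100)<12)&(abs(u)<45),v),('right',(abs(v+100)<12)&(abs(u)<45),v),('back',(abs(u-55)<12)&(abs(v)<90),u),('padL',(abs(u+55)<12)&(abs(v-80)<20),u),('padR',(abs(u+55)<12)&(abs(v+80)<20),u)):
        for lo,hi in((10,25),(25,40),(40,50),(50,57),(57,62)):
            t=m&(z>lo)&(z<hi)
            if t.sum()>10:
                o=v if nm in('back',) or 'pad' in nm else u
                print(k,nm,lo,t.sum(),np.percentile(q[t],[2,20,50,80,98]).round(1), 'slope',np.polyfit(o[t],q[t],1)[0].round(3))
```

```text
scene left 50 45 [89.4 90.8 94.6 97.  99.7] slope -0.025
scene right 10 122 [-101.   -99.2  -98.2  -97.2  -96. ] slope -0.001
scene right 25 127 [-100.5  -99.2  -98.3  -97.4  -95.6] slope -0.005
scene right 40 106 [-101.2  -99.4  -98.2  -97.1  -92.1] slope -0.006
scene right 50 110 [-99.1 -97.1 -93.7 -89.8 -88.5] slope 0.005
scene back 50 58 [43.  45.1 47.8 51.1 53.2] slope 0.045
scene back 57 52 [43.2 44.7 48.5 52.3 56.1] slope 0.028
scene padL 10 13 [-55.8 -55.4 -55.  -54.9 -54.8] slope -0.005
scene padL 25 16 [-56.1 -55.9 -55.5 -55.  -54.7] slope 0.002
scene padL 40 14 [-55.9 -55.6 -54.8 -52.5 -45.6] slope -0.068
scene padL 50 38 [-55.3 -52.8 -48.7 -45.7 -43.8] slope -0.03
scene padR 10 32 [-56.1 -55.4 -54.8 -48.5 -45.1] slope -0.184
scene padR 25 40 [-56.2 -55.5 -54.9 -47.9 -43.2] slope -0.195
scene padR 40 30 [-55.9 -55.6 -54.5 -49.  -44.9] slope -0.159
scene padR 50 52 [-55.2 -52.2 -48.6 -45.3 -43.3] slope 0.003
side left 10 262 [ 97.7  98.6  99.5 100.2 101. ] slope 0.004
side left 25 269 [ 97.8  98.5  99.3 100.1 101.1] slope -0.003
side left 40 216 [ 95.4  98.4  99.2 100.  101.3] slope -0.002
side left 50 240 [88.2 90.5 94.5 97.6 99.7] slope -0.001
side right 50 42 [-99.1 -95.5 -92.1 -89.4 -88.1] slope -0.005
side back 40 21 [45.9 52.3 54.8 55.4 55.6] slope 0.021
side back 50 211 [43.4 45.8 49.2 52.2 54.4] slope -0.005
side back 57 133 [43.2 45.1 48.6 53.1 56.9] slope -0.014
side padL 10 20 [-53.8 -52.2 -50.  -44.9 -43.3] slope 1.564
side padL 25 31 [-54.  -52.4 -49.2 -45.7 -43.7] slope 1.328
side padL 40 35 [-54.2 -53.4 -49.9 -45.1 -43.1] slope 0.166
side padL 50 86 [-53.1 -51.2 -47.9 -45.2 -43.3] slope 0.016
side padR 50 53 [-53.3 -51.2 -48.1 -45.2 -43.5] slope 0.008
```

Call:
arm_command:
  plan:
    - {"turn": [0,0,0.134],"xyz": [0,0,0],"gripper": -1}
    - {"turn": [0,0,0.134],"xyz": [0,0,0],"gripper": -1}
    - {"xyz": [0.03,-0.05,0],"turn": [0,0,0],"gripper": -1}
    - {"xyz": [0.03,-0.05,0],"turn": [0,0,0],"gripper": -1}
    - {"xyz": [0.03,-0.05,0],"turn": [0,0,0],"gripper": -1}
    - {"xyz": [0.03,-0.05,0],"turn": [0,0,0],"gripper": -1}
    - {"xyz": [0.03,-0.05,0],"turn": [0,0,0],"gripper": -1}
    - {"xyz": [0.03,-0.05,0],"turn": [0,0,0],"gripper": -1}
    - {"xyz": [0.03,-0.05,0],"turn": [0,0,0],"gripper": -1}
    - {"xyz": [0.03,-0.05,0],"turn": [0,0,0],"gripper": -1}

```text
clock: 1.35
tcp_pos: [398.1, -138.1, 404.7]
tool_rot: [180.0, -0.0, 2.1]
ft_force: [1.8, -0.8, 0.8]
finger_gap: 0.006
gripper_force: 0.0
```

```bash
sed -i 's/(z>39)&(z<56)&(abs(out)<12)/(z>37)\&(z<50)\&(abs(out)<8)/; s/(z>57)&(z<62)&(out<10)&(u>-50)/(z>53)\&(z<61)\&(out<8)\&(u>-50)/; s/^DOCK=.*/DOCK=(700.,56.2,.0365)/' h.py; python3 -c "
from h import *
report([533,44,0])"
```

```text
clock 1.35 F [ 1.8 -0.8  0.8] rot [ 1.7999e+02 -1.0000e-02  2.1000e+00] tcp z 404.7
dock frame: TCP [-308.8 -183.2] stirrer [-166.8   -6.8] yaw rad -0.043 fit 546 1391 1.05
 padL [-218.4   75.5] padR [-225.2  -84.3] rearL [-108.5   70.8] rearR [-115.3  -89.1]
```

Call:
arm_command:
  plan:
    - {"xyz": [0.024,-0.05,0.02],"turn": [0,0,0],"gripper": -1}
    - {"xyz": [0.024,-0.05,0.02],"turn": [0,0,0],"gripper": -1}
    - {"xyz": [0,0,0.05],"turn": [0,0,0],"gripper": -1}
    - {"xyz": [0,0,0.05],"turn": [0,0,0],"gripper": -1}
    - {"xyz": [0,0,0.04],"turn": [0,0,0],"gripper": -1}
    - {"xyz": [0,0,0.018],"turn": [0,0,0],"gripper": -1}
    - {"xyz": [0,0,0],"turn": [0,0,0],"gripper": -1}

```text
clock: 2.33
tcp_pos: [441.3, -38.8, 205.4]
tool_rot: [-180.0, 0.2, 2.1]
ft_force: [-0.2, -0.1, 0.2]
finger_gap: 0.007
gripper_force: 0.0
```

```bash
python3 -c "
from h import *
report()
a=snapshot('scene')['frame'][120:280,180:420];b=snapshot('side')['frame'][120:320,230:430]
cv2.imwrite('pics/near.png',np.hstack([cv2.resize(a,(450,300)),cv2.resize(b,(300,300))]))"
```

```text
clock 2.325 F [-0.2 -0.1  0.2] rot [-179.98    0.23    2.08] tcp z 205.4
dock frame: TCP [-262.   -85.5] stirrer [-166.4   -7. ] yaw rad -0.0343 fit 469 1448 0.93
 padL [-218.6   74.8] padR [-224.1  -85.1] rearL [-108.7   71. ] rearR [-114.2  -88.9]
```

View pics/near.png

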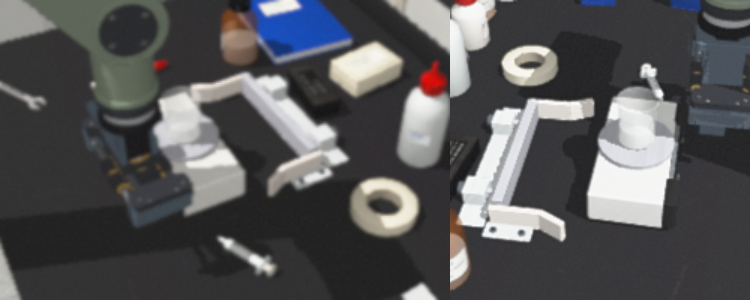

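Call:
arm_command:
  plan:
    - {"xyz": [0.012,0,0],"turn": [0,0,0],"gripper": -1}
    - {"xyz": [0.004,0,0],"turn": [0,0,0],"gripper": -1}
    - {"xyz": [0.003,0,0],"turn": [0,0,0],"gripper": -1}
    - {"xyz": [0.003,0,0],"turn": [0,0,0],"gripper": -1}
    - {"xyz": [0.003,0,0],"turn": [0,0,0],"gripper": -1}
    - {"xyz": [0.003,0,0],"turn": [0,0,0],"gripper": -1}
    - {"xyz": [0.003,0,0],"turn": [0,0,0],"gripper": -1}
    - {"xyz": [0.003,0,0],"turn": [0,0,0],"gripper": -1}

```text
clock: 3.52
tcp_pos: [474.5, -37.1, 206.3]
tool_rot: [180.0, 0.3, 2.1]
ft_force: [-4.3, -2.7, 3.4]
finger_gap: 0.004
gripper_force: 2.6
```

```bash
python3 -c "
from h import *
report()"
```

```text
clock 3.525 F [-4.3 -2.7  3.4] rot [179.99   0.3    2.15] tcp z 206.3
dock frame: TCP [-228.7  -85.1] stirrer [-157.9   -4. ] yaw rad 0.0282 fit 418 1257 0.8
 padL [-215.2   74.4] padR [-210.7  -85.5] rearL [-105.2   77.5] rearR [-100.7  -82.4]
```

Call:
arm_command:
  plan:
    - {"xyz": [0.004,0,0],"turn": [0,0,0],"gripper": -1}
    - {"xyz": [0.004,0,0],"turn": [0,0,0],"gripper": -1}
    - {"xyz": [0.004,0,0],"turn": [0,0,0],"gripper": -1}
    - {"xyz": [0.004,0,0],"turn": [0,0,0],"gripper": -1}
    - {"xyz": [0,0,0],"turn": [0,0,0],"gripper": -1}
    - {"xyz": [-0.03,0,0],"turn": [0,0,0],"gripper": -1}
    - {"xyz": [0,-0.054,0],"turn": [0,0,0],"gripper": -1}
    - {"xyz": [0,-0.054,0],"turn": [0,0,0],"gripper": -1}
    - {"xyz": [0,-0.054,0],"turn": [0,0,0],"gripper": -1}
    - {"xyz": [0,0,0],"turn": [0,0,0],"gripper": -1}

```text
clock: 4.88
tcp_pos: [456.8, 127.6, 207.4]
tool_rot: [-179.9, -0.2, 2.4]
ft_force: [0.3, 0.3, 0.2]
finger_gap: 0.004
gripper_force: 0.0
```

```bash
python3 -c "
from h import *
report()"
```

```text
clock 4.875 F [0.3 0.3 0.2] rot [-179.91   -0.25    2.4 ] tcp z 207.4
dock frame: TCP [-240.5   80.2] stirrer [-146.1    0.2] yaw rad 0.1146 fit 523 1604 0.97
 padL [-209.9   73.4] padR [-191.6  -85.5] rearL [-100.6   86. ] rearR [-82.3 -72.9]
```

Call:
arm_command:
  plan:
    - {"xyz": [0.008,0,0],"turn": [0,0,0],"gripper": -1}
    - {"xyz": [0.004,0,0],"turn": [0,0,0],"gripper": -1}
    - {"xyz": [0.004,0,0],"turn": [0,0,0],"gripper": -1}
    - {"xyz": [0.004,0,0],"turn": [0,0,0],"gripper": -1}
    - {"xyz": [0.004,0,0],"turn": [0,0,0],"gripper": -1}
    - {"xyz": [0.004,0,0],"turn": [0,0,0],"gripper": -1}
    - {"xyz": [0.004,0,0],"turn": [0,0,0],"gripper": -1}
    - {"xyz": [0.004,0,0],"turn": [0,0,0],"gripper": -1}
    - {"xyz": [0,0,0],"turn": [0,0,0],"gripper": -1}

```text
clock: 6.1
tcp_pos: [491.8, 125.3, 206.4]
tool_rot: [-180.0, 0.1, 2.0]
ft_force: [-2.2, 0.7, 0.1]
finger_gap: 0.007
gripper_force: 1.3
```

```bash
python3 -c "
from h import *
report()"
```

```text
clock 6.1 F [-2.2  0.7  0.1] rot [-1.80e+02  1.00e-01  2.04e+00] tcp z 206.4
dock frame: TCP [-205.6   76.6] stirrer [-133.1   -4.6] yaw rad 0.0046 fit 436 1403 1.1
 padL [-188.5   75.1] padR [-187.7  -84.9] rearL [-78.5  75.6] rearR [-77.7 -84.4]
```

Call:
arm_command:
  plan:
    - {"xyz": [-0.015,0,0],"turn": [0,0,0],"gripper": -1}
    - {"xyz": [0,0.054,0],"turn": [0,0,0],"gripper": -1}
    - {"xyz": [0,0.054,0],"turn": [0,0,0],"gripper": -1}
    - {"xyz": [0,0.054,0],"turn": [0,0,0],"gripper": -1}
    - {"xyz": [0.01,0,0],"turn": [0,0,0],"gripper": -1}
    - {"xyz": [0.004,0,0],"turn": [0,0,0],"gripper": -1}
    - {"xyz": [0.004,0,0],"turn": [0,0,0],"gripper": -1}
    - {"xyz": [0.004,0,0],"turn": [0,0,0],"gripper": -1}
    - {"xyz": [0.004,0,0],"turn": [0,0,0],"gripper": -1}
    - {"xyz": [0.004,0,0],"turn": [0,0,0],"gripper": -1}

```text
clock: 7.45
tcp_pos: [511.5, -34.4, 206.3]
tool_rot: [180.0, 0.3, 2.3]
ft_force: [-4.0, -3.0, 2.4]
finger_gap: 0.003
gripper_force: 2.6
```

```bash
python3 -c "
from h import *
report()"
```

```text
clock 7.45 F [-4.  -3.   2.4] rot [179.99   0.31   2.28] tcp z 206.3
dock frame: TCP [-191.7  -83.6] stirrer [-123.9   -2.4] yaw rad 0.0668 fit 406 1209 0.78
 padL [-184.1   73.8] padR [-173.4  -85.8] rearL [-74.4  81.1] rearR [-63.7 -78.5]
```

Call:
arm_command:
  plan:
    - {"xyz": [0.004,0,0],"turn": [0,0,0],"gripper": -1}
    - {"xyz": [0.003,0,0],"turn": [0,0,0],"gripper": -1}
    - {"xyz": [-0.03,0,0],"turn": [0,0,0],"gripper": -1}
    - {"xyz": [0,-0.054,0],"turn": [0,0,0],"gripper": -1}
    - {"xyz": [0,-0.054,0],"turn": [0,0,0],"gripper": -1}
    - {"xyz": [0,-0.054,0],"turn": [0,0,0],"gripper": -1}
    - {"xyz": [0.006,0,0],"turn": [0,0,0],"gripper": -1}
    - {"xyz": [0.004,0,0],"turn": [0,0,0],"gripper": -1}
    - {"xyz": [0.004,0,0],"turn": [0,0,0],"gripper": -1}
    - {"xyz": [0.004,0,0],"turn": [0,0,0],"gripper": -1}

```text
clock: 8.8
tcp_pos: [501.3, 125.0, 206.4]
tool_rot: [180.0, 0.2, 2.0]
ft_force: [-4.8, 0.5, 1.3]
finger_gap: 0.004
gripper_force: 2.0
```

```bash
python3 -c "
from h import *
report()"
```

```text
clock 8.8 F [-4.8  0.5  1.3] rot [179.99   0.2    1.98] tcp z 206.4
dock frame: TCP [-196.   76.] stirrer [-115.8   -1.5] yaw rad 0.0772 fit 446 1458 1.11
 padL [-176.8   74. ] padR [-164.5  -85.5] rearL [-67.1  82.5] rearR [-54.8 -77. ]
```

Call:
arm_command:
  plan:
    - {"xyz": [0.004,0,0],"turn": [0,0,0],"gripper": -1}
    - {"xyz": [0.004,0,0],"turn": [0,0,0],"gripper": -1}
    - {"xyz": [0.004,0,0],"turn": [0,0,0],"gripper": -1}
    - {"xyz": [0.003,0,0],"turn": [0,0,0],"gripper": -1}
    - {"xyz": [0.003,0,0],"turn": [0,0,0],"gripper": -1}

```text
clock: 9.52
tcp_pos: [519.4, 127.0, 206.7]
tool_rot: [-180.0, 0.2, 2.1]
ft_force: [-6.7, 3.6, 1.4]
finger_gap: 0.004
gripper_force: 3.0
```

```bash
python3 -c "
from h import *
report()"
```

```text
clock 9.525 F [-6.7  3.6  1.4] rot [-1.7997e+02  1.7000e-01  2.0800e+00] tcp z 206.7
dock frame: TCP [-177.9   77.3] stirrer [-105.8   -4.3] yaw rad -0.0037 fit 414 1307 1.0
 padL [-160.5   75.9] padR [-161.1  -84.1] rearL [-50.5  75.5] rearR [-51.1 -84.5]
```

Call:
arm_command:
  plan:
    - {"xyz": [-0.015,0,0],"turn": [0,0,0],"gripper": -1}
    - {"xyz": [0,0.054,0],"turn": [0,0,0],"gripper": -1}
    - {"xyz": [0,0.054,0],"turn": [0,0,0],"gripper": -1}
    - {"xyz": [0,0.054,0],"turn": [0,0,0],"gripper": -1}
    - {"xyz": [0.01,0,0],"turn": [0,0,0],"gripper": -1}
    - {"xyz": [0.004,0,0],"turn": [0,0,0],"gripper": -1}
    - {"xyz": [0.003,0,0],"turn": [0,0,0],"gripper": -1}
    - {"xyz": [0.003,0,0],"turn": [0,0,0],"gripper": -1}
    - {"xyz": [0.003,0,0],"turn": [0,0,0],"gripper": -1}
    - {"xyz": [0.003,0,0],"turn": [0,0,0],"gripper": -1}

```text
clock: 10.88
tcp_pos: [535.6, -33.4, 206.4]
tool_rot: [180.0, 0.3, 2.3]
ft_force: [-5.4, -2.5, 2.6]
finger_gap: 0.007
gripper_force: 2.5
```

```bash
python3 -c "
from h import *
report()"
```

```text
clock 10.875 F [-5.4 -2.5  2.6] rot [179.99   0.26   2.27] tcp z 206.4
dock frame: TCP [-167.5  -83.6] stirrer [-97.8  -2.5] yaw rad 0.0447 fit 410 1176 0.81
 padL [-156.3   75. ] padR [-149.2  -84.9] rearL [-46.4  79.9] rearR [-39.3 -80. ]
```

Call:
arm_command:
  plan:
    - {"xyz": [-0.018,0,0],"turn": [0,0,0],"gripper": -1}
    - {"xyz": [0,-0.054,0],"turn": [0,0,0],"gripper": -1}
    - {"xyz": [0,-0.054,0],"turn": [0,0,0],"gripper": -1}
    - {"xyz": [0,-0.054,0],"turn": [0,0,0],"gripper": -1}
    - {"xyz": [0.008,0,0],"turn": [0,0,0],"gripper": -1}
    - {"xyz": [0.004,0,0],"turn": [0,0,0],"gripper": -1}
    - {"xyz": [0.003,0,0],"turn": [0,0,0],"gripper": -1}
    - {"xyz": [0.003,0,0],"turn": [0,0,0],"gripper": -1}
    - {"xyz": [0.003,0,0],"turn": [0,0,0],"gripper": -1}
    - {"xyz": [0.003,0,0],"turn": [0,0,0],"gripper": -1}

```text
clock: 12.22
tcp_pos: [536.4, 127.0, 206.5]
tool_rot: [-180.0, 0.2, 2.0]
ft_force: [-5.8, 3.6, 0.1]
finger_gap: 0.006
gripper_force: 2.8
```

```bash
python3 -c "
from h import *
report()"
```

```text
clock 12.225 F [-5.8  3.6  0.1] rot [-1.7998e+02  1.7000e-01  2.0100e+00] tcp z 206.5
dock frame: TCP [-160.9   76.7] stirrer [-89.1  -3.6] yaw rad -0.0262 fit 406 1197 1.02
 padL [-141.9   77.8] padR [-146.1  -82.1] rearL [-32.   74.9] rearR [-36.2 -85. ]
```

Call:
arm_command:
  plan:
    - {"xyz": [-0.016,0,0],"turn": [0,0,0],"gripper": -1}
    - {"xyz": [0,0.054,0],"turn": [0,0,0],"gripper": -1}
    - {"xyz": [0,0.054,0],"turn": [0,0,0],"gripper": -1}
    - {"xyz": [0,0.054,0],"turn": [0,0,0],"gripper": -1}
    - {"xyz": [0.009,0,0],"turn": [0,0,0],"gripper": -1}
    - {"xyz": [0.004,0,0],"turn": [0,0,0],"gripper": -1}
    - {"xyz": [0.003,0,0],"turn": [0,0,0],"gripper": -1}
    - {"xyz": [0.003,0,0],"turn": [0,0,0],"gripper": -1}
    - {"xyz": [0.003,0,0],"turn": [0,0,0],"gripper": -1}
    - {"xyz": [0.003,0,0],"turn": [0,0,0],"gripper": -1}

```text
clock: 13.58
tcp_pos: [552.0, -33.6, 206.4]
tool_rot: [-180.0, 0.0, 2.2]
ft_force: [-2.5, -1.9, -1.5]
finger_gap: 0.002
gripper_force: 1.3
```

```bash
python3 -c "
from h import *
report()"
```

```text
clock 13.575 F [-2.5 -1.9 -1.5] rot [-1.80e+02  3.00e-02  2.16e+00] tcp z 206.4
dock frame: TCP [-151.2  -84.4] stirrer [-81.3  -1.6] yaw rad 0.0442 fit 399 1188 0.79
 padL [-139.8   75.9] padR [-132.7  -84. ] rearL [-29.9  80.7] rearR [-22.9 -79.1]
```

Call:
arm_command:
  plan:
    - {"xyz": [-0.019,0,0],"turn": [0,0,0],"gripper": -1}
    - {"xyz": [0,-0.054,0],"turn": [0,0,0],"gripper": -1}
    - {"xyz": [0,-0.054,0],"turn": [0,0,0],"gripper": -1}
    - {"xyz": [0,-0.054,0],"turn": [0,0,0],"gripper": -1}
    - {"xyz": [0.008,0,0],"turn": [0,0,0],"gripper": -1}
    - {"xyz": [0.004,0,0],"turn": [0,0,0],"gripper": -1}
    - {"xyz": [0.003,0,0],"turn": [0,0,0],"gripper": -1}
    - {"xyz": [0.003,0,0],"turn": [0,0,0],"gripper": -1}
    - {"xyz": [0.003,0,0],"turn": [0,0,0],"gripper": -1}
    - {"xyz": [0.003,0,0],"turn": [0,0,0],"gripper": -1}

```text
clock: 14.92
tcp_pos: [551.1, 127.4, 206.5]
tool_rot: [180.0, 0.0, 2.1]
ft_force: [-2.7, 0.6, -1.3]
finger_gap: 0.006
gripper_force: 1.4
```

```bash
python3 -c "
from h import *
report()"
```

```text
clock 14.925 F [-2.7  0.6 -1.3] rot [1.7998e+02 3.0000e-02 2.0600e+00] tcp z 206.5
dock frame: TCP [-146.2   76.6] stirrer [-73.9  -3.4] yaw rad -0.0283 fit 374 1175 1.14
 padL [-126.6   78.1] padR [-131.1  -81.8] rearL [-16.6  75. ] rearR [-21.1 -85. ]
```

Call:
arm_command:
  plan:
    - {"xyz": [-0.015,0,0],"turn": [0,0,0],"gripper": -1}
    - {"xyz": [0,0.054,0],"turn": [0,0,0],"gripper": -1}
    - {"xyz": [0,0.054,0],"turn": [0,0,0],"gripper": -1}
    - {"xyz": [0,0.054,0],"turn": [0,0,0],"gripper": -1}
    - {"xyz": [0.008,0,0],"turn": [0,0,0],"gripper": -1}
    - {"xyz": [0.003,0,0],"turn": [0,0,0],"gripper": -1}
    - {"xyz": [0.002,0,0],"turn": [0,0,0],"gripper": -1}
    - {"xyz": [0.002,0,0],"turn": [0,0,0],"gripper": -1}
    - {"xyz": [0.002,0,0],"turn": [0,0,0],"gripper": -1}

```text
clock: 16.15
tcp_pos: [557.8, -33.1, 206.5]
tool_rot: [-180.0, 0.2, 2.2]
ft_force: [-5.2, -0.6, 3.0]
finger_gap: 0.004
gripper_force: 2.4
```

```bash
python3 -c "
from h import *
report()"
```

```text
clock 16.15 F [-5.2 -0.6  3. ] rot [-179.99    0.23    2.19] tcp z 206.5
dock frame: TCP [-145.4  -84.1] stirrer [-72.4  -4.1] yaw rad 0.0032 fit 394 1208 0.75
 padL [-127.7   75.7] padR [-127.2  -84.3] rearL [-17.7  76.1] rearR [-17.2 -83.9]
```

Call:
arm_command:
  plan:
    - {"xyz": [0.002,0,0],"turn": [0,0,0],"gripper": -1}
    - {"xyz": [0.002,0,0],"turn": [0,0,0],"gripper": -1}
    - {"xyz": [0.001,0,0],"turn": [0,0,0],"gripper": -1}

```text
clock: 16.62
tcp_pos: [564.1, -33.9, 206.4]
tool_rot: [180.0, 0.0, 2.1]
ft_force: [-3.9, -0.6, -0.7]
finger_gap: 0.008
gripper_force: 1.6
```

Call:
arm_command:
  plan:
    - {"xyz": [0.0015,0,0],"turn": [0,0,0],"gripper": -1}
    - {"xyz": [0.0015,0,0],"turn": [0,0,0],"gripper": -1}

```text
clock: 16.88
tcp_pos: [567.1, -33.8, 206.6]
tool_rot: [180.0, -0.0, 2.1]
ft_force: [-2.1, -0.6, -0.8]
finger_gap: 0.002
gripper_force: 1.3
```

```bash
python3 -c "
from h import *
report()"
```

```text
clock 16.875 F [-2.1 -0.6 -0.8] rot [ 1.7999e+02 -1.0000e-02  2.1100e+00] tcp z 206.6
dock frame: TCP [-136.1  -85.1] stirrer [-65.   -2.7] yaw rad 0.059 fit 406 1159 0.72
 padL [-124.6   73.9] padR [-115.1  -85.8] rearL [-14.8  80.4] rearR [ -5.3 -79.3]
```

Call:
arm_command:
  plan:
    - {"xyz": [-0.02,0,0],"turn": [0,0,0],"gripper": -1}
    - {"xyz": [0,-0.054,0],"turn": [0,0,0],"gripper": -1}
    - {"xyz": [0,-0.054,0],"turn": [0,0,0],"gripper": -1}
    - {"xyz": [0,-0.054,0],"turn": [0,0,0],"gripper": -1}
    - {"xyz": [0.008,0,0],"turn": [0,0,0],"gripper": -1}
    - {"xyz": [0.003,0,0],"turn": [0,0,0],"gripper": -1}
    - {"xyz": [0.002,0,0],"turn": [0,0,0],"gripper": -1}
    - {"xyz": [0.002,0,0],"turn": [0,0,0],"gripper": -1}
    - {"xyz": [0.002,0,0],"turn": [0,0,0],"gripper": -1}
    - {"xyz": [0.002,0,0],"turn": [0,0,0],"gripper": -1}

```text
clock: 18.23
tcp_pos: [559.0, 127.4, 206.5]
tool_rot: [-180.0, 0.2, 2.0]
ft_force: [-5.2, 1.9, 2.6]
finger_gap: 0.007
gripper_force: 2.4
```

```bash
python3 -c "
from h import *
report()"
```

```text
clock 18.225 F [-5.2  1.9  2.6] rot [-179.99    0.21    2.01] tcp z 206.5
dock frame: TCP [-138.3   76.3] stirrer [-62.6  -2.9] yaw rad 0.0043 fit 401 1194 1.27
 padL [-117.9   76.9] padR [-117.2  -83.1] rearL [-7.9 77.4] rearR [ -7.2 -82.6]
```

Call:
arm_command:
  plan:
    - {"xyz": [0.0015,0,0],"turn": [0,0,0],"gripper": -1}
    - {"xyz": [0.0015,0,0],"turn": [0,0,0],"gripper": -1}

```text
clock: 18.58
tcp_pos: [562.6, 127.9, 206.5]
tool_rot: [180.0, 0.1, 2.1]
ft_force: [-3.9, 1.6, 0.9]
finger_gap: 0.004
gripper_force: 1.9
```

Call:
arm_command:
  plan:
    - {"xyz": [0.001,0,0],"turn": [0,0,0],"gripper": -1}
    - {"xyz": [0,0,0],"turn": [0,0,0],"gripper": -1}

```text
clock: 18.82
tcp_pos: [564.0, 128.1, 206.5]
tool_rot: [180.0, 0.0, 2.1]
ft_force: [-2.7, 0.7, -1.0]
finger_gap: 0.006
gripper_force: 1.5
```

```bash
python3 -c "
from h import *
report()"
```

```text
clock 18.825 F [-2.7  0.7 -1. ] rot [1.7998e+02 1.0000e-02 2.1000e+00] tcp z 206.5
dock frame: TCP [-133.3   76.9] stirrer [-58.4  -3.6] yaw rad -0.0296 fit 417 1162 1.27
 padL [-111.   78.] padR [-115.7  -81.9] rearL [-1.1 74.8] rearR [ -5.8 -85.2]
```

Call:
arm_command:
  plan:
    - {"xyz": [0.001,0,0],"turn": [0,0,0],"gripper": -1}
    - {"xyz": [0.001,0,0],"turn": [0,0,0],"gripper": -1}

```text
clock: 19.18
tcp_pos: [565.7, 128.6, 206.6]
tool_rot: [-180.0, 0.1, 2.1]
ft_force: [-5.0, 3.4, -1.3]
finger_gap: 0.006
gripper_force: 2.3
```

Call:
arm_command:
  plan:
    - {"xyz": [0.001,0,0],"turn": [0,0,0],"gripper": -1}
    - {"xyz": [0.001,0,0],"turn": [0,0,0],"gripper": -1}

```text
clock: 19.42
tcp_pos: [566.6, 128.7, 206.6]
tool_rot: [-180.0, 0.3, 2.1]
ft_force: [-9.5, 2.6, 4.8]
finger_gap: 0.004
gripper_force: 4.9
```

```bash
python3 -c "
from h import *
report()"
```

```text
clock 19.425 F [-9.5  2.6  4.8] rot [-179.99    0.29    2.08] tcp z 206.6
dock frame: TCP [-130.7   77.3] stirrer [-56.1  -3.6] yaw rad -0.0454 fit 423 1123 1.28
 padL [-107.5   78.8] padR [-114.7  -81. ] rearL [ 2.4 73.8] rearR [ -4.8 -86. ]
```

Call:
arm_command:
  plan:
    - {"xyz": [-0.017,0,0],"turn": [0,0,0],"gripper": -1}
    - {"xyz": [0,0.054,0],"turn": [0,0,0],"gripper": -1}
    - {"xyz": [0,0.054,0],"turn": [0,0,0],"gripper": -1}
    - {"xyz": [0,0.054,0],"turn": [0,0,0],"gripper": -1}
    - {"xyz": [0.007,0,0],"turn": [0,0,0],"gripper": -1}
    - {"xyz": [0.002,0,0],"turn": [0,0,0],"gripper": -1}
    - {"xyz": [0.002,0,0],"turn": [0,0,0],"gripper": -1}
    - {"xyz": [0.002,0,0],"turn": [0,0,0],"gripper": -1}

```text
clock: 20.52
tcp_pos: [570.0, -32.4, 206.7]
tool_rot: [180.0, -0.0, 2.2]
ft_force: [-3.2, 0.1, 2.3]
finger_gap: 0.008
gripper_force: 1.7
```

Call:
arm_command:
  plan:
    - {"xyz": [0.001,0,0],"turn": [0,0,0],"gripper": -1}
    - {"xyz": [0.001,0,0],"turn": [0,0,0],"gripper": -1}

```text
clock: 20.78
tcp_pos: [571.1, -32.9, 206.5]
tool_rot: [-180.0, 0.2, 2.1]
ft_force: [-3.9, 0.1, 2.4]
finger_gap: 0.0
gripper_force: 1.8
```

```bash
python3 -c "
from h import *
report()"
```

```text
clock 20.775 F [-3.9  0.1  2.4] rot [-1.7998e+02  1.6000e-01  2.1400e+00] tcp z 206.5
dock frame: TCP [-132.   -84.3] stirrer [-56.3  -4.5] yaw rad 0.0113 fit 429 1173 1.02
 padL [-112.2   74.9] padR [-110.4  -85.1] rearL [-2.2 76.2] rearR [ -0.4 -83.8]
```

Call:
arm_command:
  plan:
    - {"xyz": [0.001,0,0],"turn": [0,0,0],"gripper": -1}
    - {"xyz": [0.001,0,0],"turn": [0,0,0],"gripper": -1}

```text
clock: 21.12
tcp_pos: [572.6, -33.4, 206.5]
tool_rot: [-180.0, 0.3, 2.1]
ft_force: [-7.7, 0.1, 4.8]
finger_gap: 0.007
gripper_force: 4.2
```

Call:
arm_command:
  plan:
    - {"xyz": [0.001,0,0],"turn": [0,0,0],"gripper": -1}
    - {"xyz": [0,0,0],"turn": [0,0,0],"gripper": -1}

```text
clock: 21.38
tcp_pos: [573.0, -33.4, 206.5]
tool_rot: [-180.0, 0.4, 2.1]
ft_force: [-9.8, 1.3, 6.3]
finger_gap: 0.006
gripper_force: 4.7
```

Call:
arm_command:
  plan:
    - {"xyz": [0.001,0,0],"turn": [0,0,0],"gripper": -1}
    - {"xyz": [0,0,0],"turn": [0,0,0],"gripper": -1}

```text
clock: 21.62
tcp_pos: [573.3, -33.4, 206.5]
tool_rot: [-180.0, 0.5, 2.1]
ft_force: [-11.4, 0.7, 7.9]
finger_gap: 0.005
gripper_force: 5.9
```

```bash
python3 -c "
from h import *
report()"
```

```text
clock 21.625 F [-11.4   0.7   7.9] rot [-179.97    0.51    2.12] tcp z 206.5
dock frame: TCP [-129.9  -84.9] stirrer [-55.1  -4.4] yaw rad 0.0249 fit 440 1152 1.05
 padL [-112.1   74.2] padR [-108.1  -85.8] rearL [-2.2 76.9] rearR [  1.8 -83. ]
```

Call:
arm_command:
  plan:
    - {"xyz": [0.001,0,0],"turn": [0,0,0],"gripper": -1}
    - {"xyz": [0.001,0,0],"turn": [0,0,0],"gripper": -1}
    - {"xyz": [0,0,0],"turn": [0,0,0],"gripper": -1}

```text
clock: 22.1
tcp_pos: [574.0, -33.4, 206.6]
tool_rot: [-180.0, 0.8, 2.1]
ft_force: [-15.9, 0.0, 11.3]
finger_gap: 0.002
gripper_force: 8.2
```

Call:
arm_command:
  plan:
    - {"xyz": [0.001,0,0],"turn": [0,0,0],"gripper": -1}
    - {"xyz": [0,0,0],"turn": [0,0,0],"gripper": -1}

```text
clock: 22.35
tcp_pos: [574.4, -33.4, 206.6]
tool_rot: [-180.0, 0.9, 2.1]
ft_force: [-17.9, -0.7, 14.0]
finger_gap: 0.002
gripper_force: 9.4
```

Call:
arm_command:
  plan:
    - {"xyz": [-0.022,0,0],"turn": [0,0,0],"gripper": -1}
    - {"xyz": [0,-0.054,0],"turn": [0,0,0],"gripper": -1}
    - {"xyz": [0,-0.054,0],"turn": [0,0,0],"gripper": -1}
    - {"xyz": [0,-0.054,0],"turn": [0,0,0],"gripper": -1}
    - {"xyz": [0.006,0,0],"turn": [0,0,0],"gripper": -1}
    - {"xyz": [0.002,0,0],"turn": [0,0,0],"gripper": -1}
    - {"xyz": [0.002,0,0],"turn": [0,0,0],"gripper": -1}
    - {"xyz": [0.002,0,0],"turn": [0,0,0],"gripper": -1}

```text
clock: 23.35
tcp_pos: [563.3, 127.1, 206.7]
tool_rot: [180.0, -0.0, 2.0]
ft_force: [-0.9, -0.4, -0.1]
finger_gap: 0.004
gripper_force: 0.0
```

```bash
python3 -c "
from h import *
report()"
```

```text
clock 23.35 F [-0.9 -0.4 -0.1] rot [ 1.7999e+02 -1.0000e-02  2.0000e+00] tcp z 206.7
dock frame: TCP [-134.1   75.8] stirrer [-54.1  -3.8] yaw rad -0.0269 fit 438 1203 1.41
 padL [-106.9   77.6] padR [-111.2  -82.3] rearL [ 3.  74.6] rearR [ -1.2 -85.3]
```

Call:
arm_command:
  plan:
    - {"xyz": [0.0015,0,0],"turn": [0,0,0],"gripper": -1}
    - {"xyz": [0.0015,0,0],"turn": [0,0,0],"gripper": -1}
    - {"xyz": [0.001,0,0],"turn": [0,0,0],"gripper": -1}

```text
clock: 23.82
tcp_pos: [566.2, 128.3, 206.6]
tool_rot: [180.0, 0.2, 2.1]
ft_force: [-4.8, -0.3, 2.7]
finger_gap: 0.004
gripper_force: 2.3
```

Call:
arm_command:
  plan:
    - {"xyz": [0.001,0,0],"turn": [0,0,0],"gripper": -1}
    - {"xyz": [0.001,0,0],"turn": [0,0,0],"gripper": -1}

```text
clock: 24.08
tcp_pos: [567.0, 128.5, 206.6]
tool_rot: [180.0, 0.4, 2.1]
ft_force: [-9.1, 0.4, 7.4]
finger_gap: 0.01
gripper_force: 4.8
```

Call:
arm_command:
  plan:
    - {"xyz": [0.001,0,0],"turn": [0,0,0],"gripper": -1}
    - {"xyz": [0.001,0,0],"turn": [0,0,0],"gripper": -1}
    - {"xyz": [0,0,0],"turn": [0,0,0],"gripper": -1}

```text
clock: 24.45
tcp_pos: [567.7, 128.5, 206.6]
tool_rot: [179.9, 0.6, 2.1]
ft_force: [-12.5, -0.1, 9.7]
finger_gap: 0.002
gripper_force: 6.5
```

Call:
arm_command:
  plan:
    - {"xyz": [0.001,0,0],"turn": [0,0,0],"gripper": -1}
    - {"xyz": [0.001,0,0],"turn": [0,0,0],"gripper": -1}
    - {"xyz": [0,0,0],"turn": [0,0,0],"gripper": -1}

```text
clock: 24.82
tcp_pos: [568.5, 128.6, 206.5]
tool_rot: [179.9, 0.9, 2.1]
ft_force: [-17.0, 0.8, 13.1]
finger_gap: 0.001
gripper_force: 8.6
```

Call:
arm_command:
  plan:
    - {"xyz": [0.001,0,0],"turn": [0,0,0],"gripper": -1}
    - {"xyz": [0,0,0],"turn": [0,0,0],"gripper": -1}

```text
clock: 25.08
tcp_pos: [568.8, 128.6, 206.4]
tool_rot: [179.9, 1.0, 2.1]
ft_force: [-19.0, -0.1, 15.0]
finger_gap: 0.007
gripper_force: 9.8
```

```bash
python3 -c "
from h import *
report()"
```

```text
clock 25.075 F [-19.   -0.1  15. ] rot [179.93   0.99   2.09] tcp z 206.4
dock frame: TCP [-128.5   77.2] stirrer [-55.2  -3.7] yaw rad -0.034 fit 422 1148 1.41
 padL [-107.5   78.1] padR [-112.9  -81.8] rearL [ 2.5 74.4] rearR [ -3.  -85.5]
```

Call:
arm_command:
  plan:
    - {"xyz": [-0.01,0,0],"turn": [0,0,0],"gripper": -1}
    - {"xyz": [-0.03,0,0],"turn": [0,0,0],"gripper": -1}
    - {"xyz": [-0.06,0,0],"turn": [0,0,0],"gripper": -1}
    - {"xyz": [-0.06,0,0],"turn": [0,0,0],"gripper": -1}
    - {"xyz": [0,0.06,0],"turn": [0,0,0],"gripper": -1}
    - {"xyz": [0,0.06,0],"turn": [0,0,0],"gripper": -1}
    - {"xyz": [0,0.045,0],"turn": [0,0,0],"gripper": -1}
    - {"xyz": [0,0,0],"turn": [0,0,0],"gripper": -1}

```text
clock: 26.18
tcp_pos: [420.9, -44.4, 207.1]
tool_rot: [179.9, -0.2, 1.8]
ft_force: [0.4, 0.6, -0.4]
finger_gap: 0.01
gripper_force: 0.0
```

```bash
python3 -c "
from h import *
p=report()
for v in('scene','side'):
    W=cloud(snapshot(v))[0]-[0,0,.8]
    u,w=rect(W,(p[0],p[1],DOCK[2]));z=W[:,2]
    for nm,m,q,o in(('left',(abs(w-100)<6)&(abs(u)<45),w,u),('right',(abs(w+100)<6)&(abs(u)<45),w,u),('padL',(abs(u+55)<7)&(abs(w-78)<18),u,w),('padR',(abs(u+55)<7)&(abs(w+78)<18),u,w)):
        t=m&(z>(38 if 'pad' not in nm else 10))&(z<49)
        if t.sum()>15:print(v,nm,t.sum(),np.percentile(q[t],[5,50,95]).round(1),'slope',np.polyfit(o[t],q[t],1)[0].round(3))
a=snapshot('scene')['frame'][110:270,200:440];b=snapshot('side')['frame'][150:310,190:430]
cv2.imwrite('pics/end.png',np.hstack([cv2.resize(a,(400,267)),cv2.resize(b,(400,267))]))"
```

```text
clock 26.175 F [ 0.4  0.6 -0.4] rot [179.95  -0.18   1.84] tcp z 207.1
dock frame: TCP [-282.6  -90.3] stirrer [-58.6  -4.1] yaw rad -0.0038 fit 569 1514 1.06
 padL [-113.3   76.1] padR [-113.9  -83.9] rearL [-3.3 75.6] rearR [ -3.9 -84.4]
scene right 90 [-100.1  -97.9  -96.1] slope 0.004
scene padL 56 [-56.8 -55.7 -54.5] slope -0.021
scene padR 72 [-57.1 -56.  -54.5] slope 0.003
side left 206 [ 97.8  99.4 100.8] slope -0.003
side padL 50 [-55.3 -55.  -54.5] slope 0.001
side padR 28 [-55.2 -55.  -54.6] slope -0.005
```

View pics/end.png

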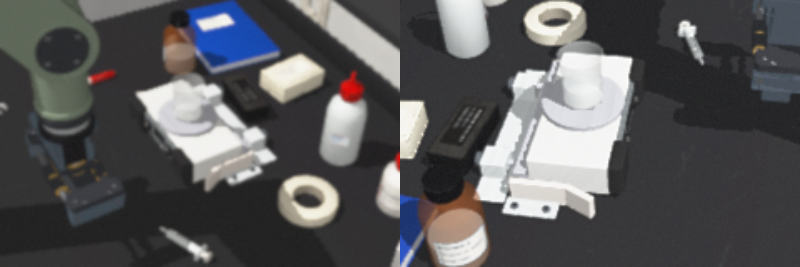

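The pictures show the stirrer square between the rails with its back on the bar. The beaker is upright on the plate, and the arm is clear.

```bash
python3 -c "
from cell import env
print(env.job_done())"
```

```text
the job is handed in; nothing more can be done
None
```

The stirrer is docked: both rear corners were pressed against the stop bar with about 18–19 N forward (about 23–24 N total, under the 25 N limit), and the last camera fit put it within 0.01 rad of square with the beaker upright. The job was handed in after about 26 s; no verdict was returned.

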